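Index the capping carousel and press the red cap home

TASK

Turn the carousel (push its upright pegs) until the dark vial with the red cap rests in its click stop under the capping head; choose the direction in which the tall yellow-capped vial never comes round to the head, because it would strike it. Then press the head's black knob down so that it bears firmly (about 10 to 15 newtons) on the red cap for half a second, let it rise again and leave the carousel alone. Keep every vial upright in its cup and do not disturb the flask, jar and spatula beside it.

Things in the scene. Friction and masses are not known exactly. Their poses are not given: they have to be found in the camera images.
- base: White round housing (188 mm across, 46 mm high) of a capping carousel, fixed on the bench at a varying place and yaw. Origin: on the carousel's axis at bench level; z up; x points from the axis towards the capping head and its post.
- hub (a point): Point on the carousel's axis at the height of the blue deck's top (62 mm above the bench). The deck is 252 mm across, with six black cups (walls 13 mm high) 65 mm from the axis, one each 60 degrees; at rest a cup always stands at 0, 60, 120, 180, 240 and 300 degrees from base x.
- peg (a point): Centre (half-way up) of one of six like upright round aluminium pegs on the deck, 14 mm thick, 45 mm tall, from 62 to 107 mm above the bench, 112 mm from the axis, midway between neighbouring cups (at rest at 30, 90, 150, 210, 270, 330 degrees from base x). Push any of them sideways to turn the deck. This one is at 30 degrees at the start and turns with the deck.
- deck (a joint): Angle of the deck (rad), 0 at the start, growing counter-clockwise from above; a full turn is free both ways. A spring click stop holds it each 60 degrees (1.047 rad). Leaving a stop takes about 4 to 7 N sideways at a peg, less as it goes; past half-way (30 degrees) the deck runs on by itself, well damped, into the next stop and stays; let go before, it falls back.
- cap_point (a point): Point on the deck's top right under the capping head, 65 mm from the axis along base x. A vial in the cup that rests there is under the head.
- post (a point): Top centre of the fixed dark steel post of the capping head (22 mm thick), 158 mm from the axis along base x, 166 mm above the bench. From it a blue arm (34 mm wide, from 140 to 160 mm above the bench) reaches inward over the deck to 49 mm from the axis; the head slides in it.
- pad: Black rubber pad (26 mm across) under the capping head. Origin: centre of its underside, at rest 110 mm above the bench, 10 mm above the short vials' caps: they pass below it, the tall one does not. It is sprung: once it meets a cap the force on the cap grows from 2 N by 5 N per mm, over 5 mm, then hard. More than 25 N on the red cap cracks the vial; under 6 N does nothing.
- press (a joint): Downward travel of the capping head (m): 0 at rest (up), 0.010 as the pad meets a short vial's cap, 0.018 at its own stop. A return spring lifts it (3 to 5 N): the knob needs that much more push than the cap is to get.
- press_top (a point): Centre of the top of the capping head's round black push knob (36 mm across), 196 mm above the bench at rest; push it straight down. 15 to 18 N here puts about 10 to 13 N on the cap.
- vial_dark: The vial to be capped: loose vial, 28 mm across, 38 mm tall, nearly black contents, RED cap. Origin: centre of its underside, on the deck; z up. In any of the five cups that are not under the head at the start.
- vial_tall: Tall loose vial, 28 mm across, 66 mm tall, amber glass, YELLOW cap; too tall to pass below the capping head (it overlaps the pad by 18 mm). Origin: centre of its underside; z up. In any of the five cups that are not under the head at the start.
- flask: Bystander: amber conical flask, 68 mm across, 102 mm tall, on the bench to the left of the carousel. Origin: centre of its underside.
- jar: Bystander: jar with blue lid, 54 mm across, 75 mm tall, on the bench to the right. Origin: centre of its underside.
- spatula: Bystander: steel spatula, 180 mm long, lying on the bench to the right. Origin: under its middle.
- vial_done: Loose vial, 28 mm across, 38 mm tall, clear, white cap, already done: it stands under the head at the start. Origin: centre of its underside; z up.
- vial_a: Loose vial, 28 mm across, 38 mm tall, clear, white cap. Origin: centre of its underside; z up.
- vial_b: Loose vial, 28 mm across, 38 mm tall, clear, white cap. Origin: centre of its underside; z up.
- vial_c: Loose vial, 28 mm across, 38 mm tall, clear, white cap. Origin: centre of its underside; z up.
There are look-alikes about, which are no part of the job. What is shaped like the vial_done but pink is not meant. Leave any green look-alike of the vial_a alone.

How it is judged:
By the outcome, as a careful person would: the job done as asked, in the order asked, and still so for the second after the job is handed in, with the robot touching nothing.
It also fails if it takes over 72 s, if anything falls off the work surface, if the arm or the gripper's body presses on something with over 40 N, if the wrist force passes 120 N, or if a joint passes its speed limit or range.

ROBOT

A 6-joint arm with a two-finger parallel gripper is mounted at the origin on the work surface. World frame = base frame: x ahead of the robot, y to its left, z up, the work surface at z = 0. Lengths are in m, angles in rad, forces in N, time in s.
With the tool pointing down it reaches from about 0.375 to 0.9 m from the base axis. Payload 3.1 kg.
Tool frame: the origin (TCP) lies between the finger pads; the fingertips stand 17 mm ahead of it and the grasp point (between the pads) lies 2 mm behind it (robot.nose_length is the distance from the TCP to the fingertips, in m); z points along the fingers, y is the line along which they close (so a half turn about z gives the same grasp; the last joint's range is limited). The gripper opens to 87 mm and grips with 3 to 60 N. Pads are 19 mm wide; open, the fingers measure 117 mm over their backs; the gripper's body (75 mm by 190 mm) begins 51 mm behind the grasp point.
Start: joints at [-1.395, 0.527, 1.433, -0, 1.181, -0.178], TCP at [0.217, -0.586, 0.24] pointing down, gripper open.
Joint ranges: [-3.08, 3.08], [-0.75, 2.2], [0.22, 2.44], [-1.43, 4.57], [0, 2.65], [-2.85, 2.85]. Speed limits (rad/s): [2.79, 2.79, 3.14, 3.14, 3.14, 3.14].

INTERFACE

Orientations are given as a unit quaternion [x, y, z, w].
In Python, from rig import robot, cams gives the robot as it stands.
- The arm moves only by the shell command python3 -m pendant 'ROWS' [FORCE]. ROWS is JSON, a list of rows, each an object with "jaw": the opening, from 0 (shut) to 1 (fully open); "linear": the shift along the tool's x, y, z in cm, a list of three; "twist": the turn about the tool's z in degrees. A call has 1 to 12 rows; each row shifts and turns the commanded pose from where the row before left it, along the tool's axes as they then stand; what a row does not reach is not made up. A row lasts 1/12 s, in which the tool goes at most 41.7 mm and 7.16 degrees, less where a joint would pass 70% of its speed; a pose out of reach is approached as far as the arm can. A call is refused whole if a number of a shift passes 4.17 or a number of a turn 7.16, either way. A call with a gripper value outside its range is refused whole. The fingers move at their own pace and stop on an object; FORCE is the grip in N (left out, the last holds). Time passes only in rows, so rows that do not move let the fingers close. It gives the time, the measured TCP pose, the force, the opening and the grip force at its end, in the units of the state.
- robot.get_obs(): the state, without advancing time (a new reading comes with each control period).
- cams.camera(name): name is "scene" or "top"; returns a dict with "color" (400x640x3 uint8, blue, green, red), "depth" (400x640 float32, m along the optical axis (not along the pixel's ray), 0 where there is no reading), "fov_y" (degrees; the focal length in pixels is half the picture's height over the tangent of half this angle, whatever the lens; pixels are square), "cx", "cy" (the principal point, pixels), "k1" (the pictures are not rectified: a ray, as slopes to the right and down, at radius r is drawn at 1 + k1 r^2 times it, then the intrinsics apply), "view" (4x4, takes a point from world to camera coordinates). Camera axes: x right, y down, z forward; pixel columns grow to the right and rows downward; lengths in m; the calibration is good to about 2 mm. A picture is of the moment at which its call begins.
- robot.hand_in(): hands the job in; it is judged then, once.
The state is a dict: "time": time; "q": joint angles; "joint_velocities": joint speeds; "joint_torque": joint torques, N m; "position": TCP position; "tool_rot": TCP orientation; "ft_force": force on the tool from outside, world axes, zero at the start; "moment": the same for the moment, N m; "grip_width": finger opening in m; "grip_force": force on a finger pad.
Only numpy, scipy, OpenCV 4.12 (cv2) and the standard library are available. Lean on these libraries where they do the work, as an engineer would, in place of code of your own. Each camera call takes 0.05 s, during which the arm holds its last target. There are 200 camera calls.

## Working session

There is one attempt and no reset: what is moved stays moved. The work goes in short steps, Python scripts to look and compute and a shell command to move; the robot and the scene stay as the last step left them, time stands still between calls to the robot, and variables do not carry over. Pictures are saved under pics/ and viewed, at most 10 in all, crops included, and the job is handed in when it is done.

```bash
ls; mkdir -p pics; python3 - <<'E'
from rig import robot, cams
import cv2,numpy as np
for n in("scene","top"):
    c=cams.camera(n); cv2.imwrite(f"pics/{n}0.png",c["color"]); np.savez(f"{n}0.npz",**c)
    print(n,c["fov_y"],c["cx"],c["cy"],c["k1"],np.round(c["view"],3).tolist())
o=robot.get_obs();print(o)
E
```

```text
pics
scene 53.6123196412625 324.5574231130325 198.13289375153363 -0.06355827614164045 [[0.751, 0.66, 0.001, -0.476], [0.489, -0.556, -0.672, -0.185], [-0.443, 0.505, -0.741, 1.14], [0.0, 0.0, 0.0, 1.0]]
top 57.334796870947464 318.0868253465702 197.70371345595157 -0.011149424954285296 [[0.002, -1.0, 0.001, 0.049], [-0.989, -0.002, -0.15, 0.589], [0.15, -0.001, -0.989, 0.794], [0.0, 0.0, 0.0, 1.0]]
{'time': 0.1, 'q': array([-1.39551586e+00,  5.28368920e-01,  1.43379727e+00, -3.77842064e-06,
        1.18139723e+00, -1.78450489e-01]), 'joint_velocities': array([-0.00160382, -0.0020682 , -0.00372836,  0.00130831, -0.0005157 ,
        0.0002167 ]), 'joint_torque': array([-9.06968635e-04, -4.40987206e+01, -1.77149731e+01,  6.35059923e-02,
        5.33429836e-02, -4.20911238e-05]), 'position': array([ 0.2164427 , -0.58564497,  0.23866474]), 'tool_rot': array([ 9.84399426e-01,  1.75945443e-01, -1.85229558e-07, -9.85383410e-04]), 'ft_force': array([-0.58501441,  0.55444046, -0.33773003]), 'moment': array([-0.00457529, -0.02843816,  0.04262245]), 'grip_force': 0.0, 'grip_width': 0.08703162632821196}
```

View pics/scene0.png

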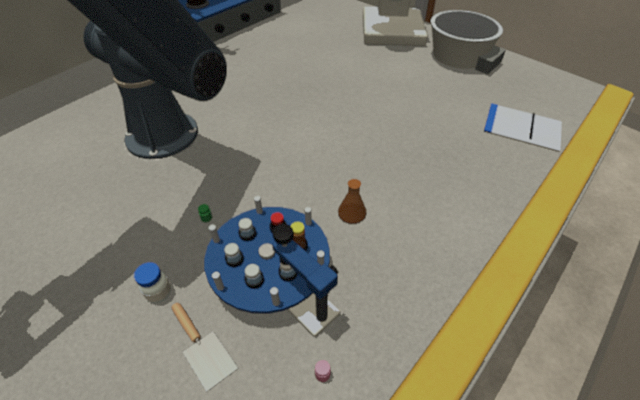

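View pics/top0.png

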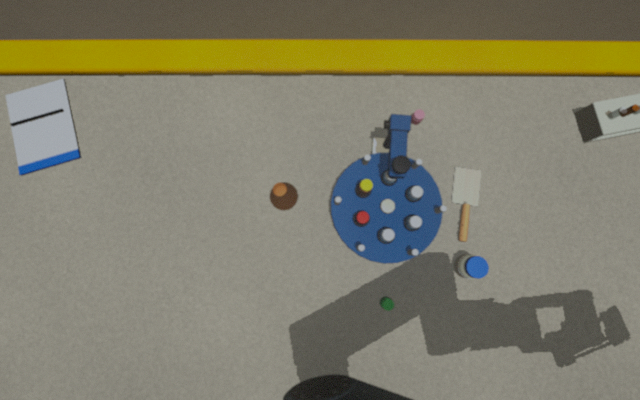

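The scene shows a blue carousel with the head at its far side. Top view, pixels:

| Item | Pixel |
|---|---|
| Hub | (388,206) |
| Black knob | (400,164) |
| Red cap | (362,217), about +120° |
| Yellow cap | (366,186), about +60° |
| White caps | (387,235), (414,222), (416,192) |
| Vial under the head | (391,178) |

The green (387,303) and pink (418,117) look-alikes stand on the bench, off the deck. Turning clockwise would bring yellow to the head first. So the turn is counter-clockwise, 4 clicks.

```bash
cat > h.py <<'E'
import cv2,numpy as np
def cloud(c):
    H,W=c["depth"].shape; f=H/2/np.tan(np.radians(float(c["fov_y"]))/2)
    K=np.array([[f,0,float(c["cx"])],[0,f,float(c["cy"])],[0,0,1]])
    uv=np.stack(np.meshgrid(np.arange(W),np.arange(H)),-1).reshape(-1,1,2).astype(float)
    n=cv2.undistortPoints(uv,K,np.array([float(c["k1"]),0,0,0,0])).reshape(-1,2)
    V=np.array(c["view"]); R,t=V[:3,:3],V[:3,3]
    d=c["depth"].reshape(-1,1); P=(np.c_[n,np.ones(len(n))]*d-t)@R
    ray=np.c_[n,np.ones(len(n))]@R
    return P.reshape(H,W,3),ray.reshape(H,W,3),-R.T@t
def onplane(ray,o,u,v,z):
    r=cv2.remap(ray.astype(np.float32),np.float32([[u]]),np.float32([[v]]),1)[0,0]; return o+r*(z-o[2])/r[2]
E
python3 - <<'E'
from h import *
for n in("top","scene"):
    c=dict(np.load(n+"0.npz")); P,ray,o=cloud(c); hsv=cv2.cvtColor(c["color"],cv2.COLOR_BGR2HSV)
    print(n)
    hub=onplane(ray,o,*((388,206) if n=="top" else (267,252)),.065)
    near=np.hypot(*(P[...,:2]-hub[:2]).transpose(2,0,1))<.2
    for nm,m in(("z.09-.115",(P[...,2]>.09)&(P[...,2]<.115)),("z.12-.137",(P[...,2]>.118)&(P[...,2]<.137)),("knob",(P[...,2]>.185)&(P[...,2]<.21)),
       ("red",(np.minimum(hsv[...,0],180-hsv[...,0])<6)&(hsv[...,1]>170)&(hsv[...,2]>100)),("yel",(abs(hsv[...,0].astype(int)-29)<6)&(hsv[...,1]>130)&(hsv[...,2]>100))):
        N,L,s,C=cv2.connectedComponentsWithStats((m&near).astype(np.uint8))
        for i in range(1,N):
            if s[i,4]>=8: 
                Q=P[L==i]; print(nm,s[i,4],C[i].round(1),np.median(Q,0).round(4),"sz",np.ptp(Q[:,:2],0).round(3), "mean col",c["color"][L==i].mean(0).astype(int))
    b=near&(P[...,2]>.05)&(P[...,2]<.07)&(hsv[...,0]>100)&(hsv[...,0]<125)&(hsv[...,1]>120)
    q=P[b][:,:2].astype(np.float32); print("deck",cv2.minEnclosingCircle(q), np.median(P[b][:,2]))
E
```

```text
top
z.09-.115 41 [367.  157.7] [ 0.667  -0.0547  0.1055] sz [0.014 0.012] mean col [146 142 137]
z.09-.115 40 [417.7 161.7] [ 0.6593 -0.1643  0.106 ] sz [0.012 0.013] mean col [142 140 137]
z.09-.115 37 [388.9 177.1] [ 0.624  -0.1006  0.0984] sz [0.02 0.02] mean col [99 99 96]
z.09-.115 29 [362.2 190.6] [ 0.594  -0.0425  0.1038] sz [0.015 0.02 ] mean col [46 57 70]
z.09-.115 114 [416.2 191.4] [ 0.5955 -0.16    0.0988] sz [0.024 0.024] mean col [160 157 152]
z.09-.115 40 [338.  199.4] [0.5766 0.0084 0.1055] sz [0.013 0.013] mean col [151 145 138]
z.09-.115 48 [441.6 208.1] [ 0.5583 -0.2111  0.1052] sz [0.013 0.013] mean col [133 130 126]
z.09-.115 119 [362.6 216.8] [ 0.5396 -0.0446  0.0989] sz [0.025 0.024] mean col [ 58  59 154]
z.09-.115 116 [414.6 221.4] [ 0.5311 -0.1547  0.0991] sz [0.023 0.022] mean col [162 157 152]
z.09-.115 126 [388.1 234.4] [ 0.5035 -0.0971  0.0991] sz [0.024 0.025] mean col [162 156 151]
z.09-.115 40 [361.  247.3] [ 0.4762 -0.0387  0.1062] sz [0.012 0.013] mean col [156 149 143]
z.09-.115 44 [413.5 251.8] [ 0.4661 -0.1484  0.1059] sz [0.013 0.013] mean col [
[... 1499 characters left out ...]
 292.4] [ 0.664  -0.1681  0.1049] sz [0.014 0.013] mean col [134 135 132]
z.09-.115 71 [321.5 298.8] [ 0.7351 -0.122   0.0998] sz [0.017 0.016] mean col [34 36 35]
z.12-.137 129 [297.6 228. ] [ 0.6104 -0.0501  0.1262] sz [0.026 0.026] mean col [ 67 156 159]
z.12-.137 13 [281.7 259.8] [ 0.6349 -0.1176  0.119 ] sz [0.016 0.004] mean col [31 24 19]
knob 336 [282.5 233.3] [ 0.6378 -0.1106  0.1942] sz [0.034 0.036] mean col [28 29 29]
red 92 [276.6 217.7] [ 0.5435 -0.0451  0.0986] sz [0.024 0.023] mean col [ 41  44 167]
yel 102 [297.4 227.5] [ 0.6084 -0.0496  0.1265] sz [0.042 0.054] mean col [ 72 170 170]
deck ((0.5709190368652344, -0.10389584302902222), 0.12518064677715302) 0.061259353030821105
```

```bash
python3 - <<'E'
import cv2
a=cv2.imread("pics/top0.png")[105:275,320:460]
b=cv2.imread("pics/scene0.png")[180:340,180:350]
a=cv2.resize(a,None,fx=3,fy=3,interpolation=2);b=cv2.resize(b,(510*170//170-110,510),interpolation=2)
cv2.imwrite("pics/crop.png",cv2.hconcat([a[:510],b[:510]])[:, :800])
E
```

```text
(no output)
```

View pics/crop.png

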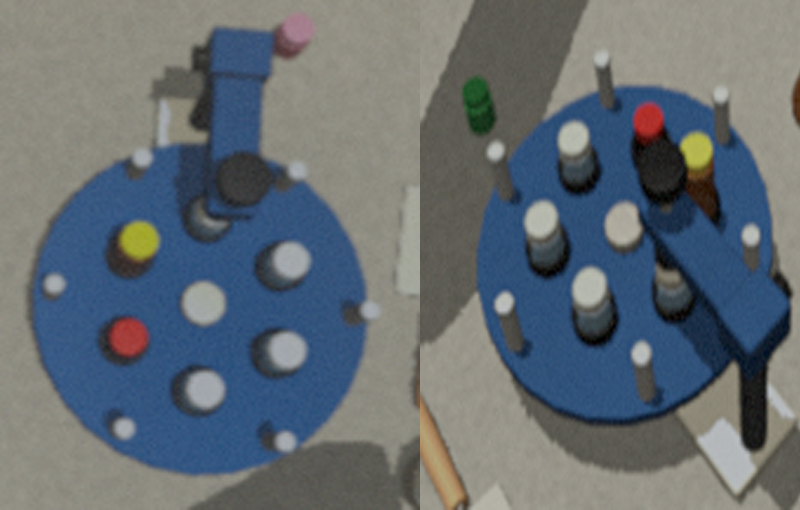

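Both views put the red-capped dark vial at +120° and the yellow at +60°, so counter-clockwise with 4 clicks holds. The hub is about (0.570,-0.103) and the base yaw about -5°. I'll align the tool (25.3° twist), shut the jaw, and go behind the peg at 150°.

```bash
python3 -m pendant '[{"jaw":0,"linear":[0,0,0],"twist":6.3},{"jaw":0,"linear":[0,0,0],"twist":6.3},{"jaw":0,"linear":[0,0,0],"twist":6.3},{"jaw":0,"linear":[0,0,0],"twist":6.4},{"jaw":0,"linear":[1.0,-3.0,0],"twist":0},{"jaw":0,"linear":[1.0,-3.0,0],"twist":0},{"jaw":0,"linear":[1.0,-3.0,0],"twist":0},{"jaw":0,"linear":[1.0,-3.0,0],"twist":0},{"jaw":0,"linear":[1.0,-3.0,0],"twist":0},{"jaw":0,"linear":[1.0,-3.0,0],"twist":0},{"jaw":0,"linear":[1.0,-3.0,0],"twist":0},{"jaw":0,"linear":[1.0,-3.0,0],"twist":0}]'
python3 -m pendant '[{"jaw":0,"linear":[1.0,-3.0,0],"twist":0},{"jaw":0,"linear":[1.0,-3.0,0],"twist":0},{"jaw":0,"linear":[1.0,-3.0,0],"twist":0},{"jaw":0,"linear":[1.0,-3.0,0],"twist":0},{"jaw":0,"linear":[1.0,-3.0,0],"twist":0},{"jaw":0,"linear":[1.0,-3.0,0],"twist":0},{"jaw":0,"linear":[1.0,-3.0,0],"twist":0},{"jaw":0,"linear":[1.0,-3.0,0],"twist":0},{"jaw":0,"linear":[1.0,-3.0,0],"twist":0},{"jaw":0,"linear":[1.0,-3.0,0],"twist":0},{"jaw":0,"linear":[1.0,-3.0,0],"twist":0},{"jaw":0,"linear":[0,0,0],"twist":0}]'
cat >> h.py <<'E'
def bf(p,hub=(.570,-.103),yaw=-5):
    a=np.radians(yaw); d=np.array(p[:2])-hub
    return np.round([d@[np.cos(a),np.sin(a)],d@[-np.sin(a),np.cos(a)],p[2]],4)
E
cat > st.py <<'E'
from rig import robot
from h import bf
import numpy as np
o=robot.get_obs();q=o["tool_rot"];print(o["time"],"base-frame tcp",bf(o["position"]),"toolx deg",np.degrees(2*np.arctan2(q[1],q[0])).round(2),"q",q.round(4),"F",o["ft_force"].round(2))
E
python3 st.py
```

```text
time: 1.1
position: [0.3175, -0.3525, 0.2393]
tool_rot: [0.999, -0.044, -0.0, -0.0]
ft_force: [1.1, -0.2, -0.3]
grip_width: 0.0148
grip_force: 0.0
time: 2.1
position: [0.4569, -0.0308, 0.2395]
tool_rot: [0.999, -0.041, 0.0, -0.001]
ft_force: [-0.4, -0.1, -0.1]
grip_width: 0.0006
grip_force: 0.0
2.1 base-frame tcp [-0.119   0.062   0.2395] toolx deg -4.74 q [ 9.991e-01 -4.130e-02  4.000e-04 -1.000e-03] F [-0.39 -0.06 -0.06]
```

```bash
python3 -m pendant '[{"jaw":0,"linear":[1.1,-1.6,0],"twist":0},{"jaw":0,"linear":[1.1,-1.6,0],"twist":0},{"jaw":0,"linear":[0,0,2.5],"twist":0},{"jaw":0,"linear":[0,0,2.5],"twist":0},{"jaw":0,"linear":[0,0,2.5],"twist":0},{"jaw":0,"linear":[0,0,2.5],"twist":0},{"jaw":0,"linear":[0,0,2.4],"twist":0},{"jaw":0,"linear":[0,0,2],"twist":0},{"jaw":0,"linear":[0,0,0],"twist":0},{"jaw":0,"linear":[0,0,0],"twist":0}]'; python3 st.py
python3 - <<'E'
from rig import cams
import cv2
a=cams.camera("scene")["color"][170:320,170:360];b=cams.camera("top")["color"][130:280,310:470]
cv2.imwrite("pics/p1.png",cv2.hconcat([cv2.resize(a,(418,330)),cv2.resize(b,(352,330))]))
E
```

```text
time: 2.93
position: [0.4797, -0.0054, 0.0948]
tool_rot: [0.999, -0.044, -0.002, -0.0]
ft_force: [0.5, 0.5, 0.3]
grip_width: 0.0004
grip_force: 0.0
2.9333 base-frame tcp [-0.0985  0.0894  0.0948] toolx deg -5.05 q [ 9.99e-01 -4.40e-02 -1.60e-03 -3.00e-04] F [0.53 0.54 0.33]
```

View pics/p1.png

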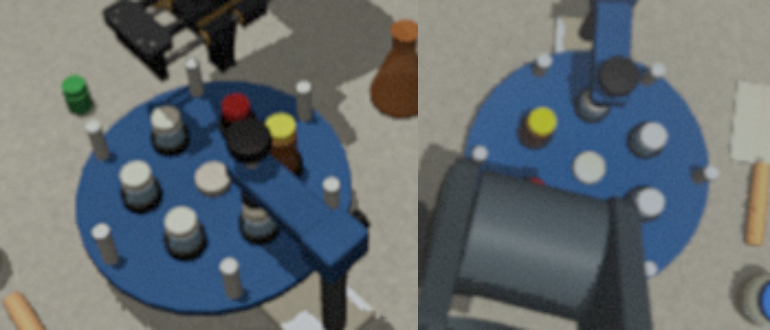

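The view shows the fingers at (228,60) just behind the near peg (193,78), clear of the red vial. Next is the first stroke.

```bash
python3 -m pendant '[{"jaw":0,"linear":[-0.2,0.8,0],"twist":0},{"jaw":0,"linear":[-0.2,0.8,0],"twist":0},{"jaw":0,"linear":[-0.2,0.8,0],"twist":0},{"jaw":0,"linear":[-0.2,0.8,0],"twist":0},{"jaw":0,"linear":[-0.2,0.8,0],"twist":0},{"jaw":0,"linear":[-0.2,0.8,0],"twist":0},{"jaw":0,"linear":[-0.1,0.8,0],"twist":0},{"jaw":0,"linear":[0,0.8,0],"twist":0},{"jaw":0,"linear":[0,0.8,0],"twist":0},{"jaw":0,"linear":[0,0.8,0],"twist":0},{"jaw":0,"linear":[0,0.8,0],"twist":0},{"jaw":0,"linear":[0,0,0],"twist":0}]'; python3 st.py
python3 -m pendant '[{"jaw":0,"linear":[0,0,0],"twist":0},{"jaw":0,"linear":[0,0,-2.5],"twist":0},{"jaw":0,"linear":[0,0,-2.5],"twist":0},{"jaw":0,"linear":[0,0,0],"twist":0}]'; python3 st.py
python3 - <<'E'
from rig import cams
import cv2
a=cams.camera("scene")["color"][170:320,170:360];b=cams.camera("top")["color"][130:280,310:470]
cv2.imwrite("pics/p2.png",cv2.hconcat([cv2.resize(a,(418,330)),cv2.resize(b,(352,330))]))
E
```

```text
time: 4.03
position: [0.4612, -0.0942, 0.0961]
tool_rot: [0.999, -0.045, 0.002, 0.001]
ft_force: [0.4, 0.5, 1.0]
grip_width: 0.0008
grip_force: 0.0
4.0333 base-frame tcp [-0.1092 -0.0007  0.0961] toolx deg -5.12 q [ 0.999  -0.0447  0.0018  0.001 ] F [0.38 0.54 0.97]
time: 4.37
position: [0.4628, -0.0929, 0.1489]
tool_rot: [0.999, -0.044, 0.004, 0.002]
ft_force: [0.3, 0.8, 0.0]
grip_width: 0.0004
grip_force: 0.0
4.3667 base-frame tcp [-0.1077  0.0007  0.1489] toolx deg -5.0 q [ 0.999  -0.0437  0.0041  0.0017] F [0.29 0.79 0.04]
```

View pics/p2.png

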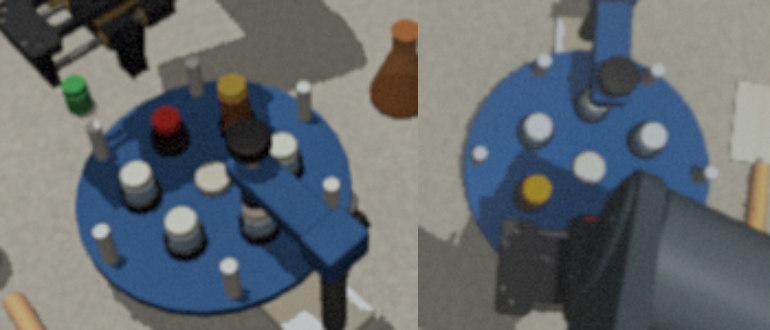

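It clicked one stop: yellow is now at 120° and red at 180°, all upright. I'll repeat the stroke.

```bash
python3 -m pendant '[{"jaw":0,"linear":[0.3,-3.0,0],"twist":0},{"jaw":0,"linear":[0.3,-3.0,0],"twist":0},{"jaw":0,"linear":[0.4,-2.9,0],"twist":0},{"jaw":0,"linear":[0,0,0],"twist":0},{"jaw":0,"linear":[0,0,2.7],"twist":0},{"jaw":0,"linear":[0,0,2.7],"twist":0},{"jaw":0,"linear":[0,0,0],"twist":0},{"jaw":0,"linear":[0,0,0],"twist":0}]'; python3 st.py
python3 -m pendant '[{"jaw":0,"linear":[-0.2,0.8,0],"twist":0},{"jaw":0,"linear":[-0.2,0.8,0],"twist":0},{"jaw":0,"linear":[-0.2,0.8,0],"twist":0},{"jaw":0,"linear":[-0.2,0.8,0],"twist":0},{"jaw":0,"linear":[-0.2,0.8,0],"twist":0},{"jaw":0,"linear":[-0.2,0.8,0],"twist":0},{"jaw":0,"linear":[-0.1,0.8,0],"twist":0},{"jaw":0,"linear":[0,0.8,0],"twist":0},{"jaw":0,"linear":[0,0.8,0],"twist":0},{"jaw":0,"linear":[0,0.8,0],"twist":0},{"jaw":0,"linear":[0,0.8,0],"twist":0},{"jaw":0,"linear":[0,0,0],"twist":0}]'; python3 st.py
python3 -m pendant '[{"jaw":0,"linear":[0,0,0],"twist":0},{"jaw":0,"linear":[0,0,-2.5],"twist":0},{"jaw":0,"linear":[0,0,-2.5],"twist":0},{"jaw":0,"linear":[0,0,0],"twist":0}]'
cat > caps.py <<'E'
from rig import cams
from h import *
c=cams.camera("scene"); P,ray,o=cloud(c)
for nm,z0,z1 in(("short",.09,.1015),("tall",.12,.135)):
    m=(P[...,2]>z0)&(P[...,2]<z1)&(np.hypot(P[...,0]-.573,P[...,1]+.104)<.085)
    N,L,s,C=cv2.connectedComponentsWithStats(m.astype(np.uint8))
    for i in range(1,N):
        if s[i,4]>40:
            b=bf(np.median(P[L==i],0),(.573,-.104)); print(nm,"ang",np.degrees(np.arctan2(b[1],b[0])).round(),"r",np.hypot(*b[:2]).round(3),"bgr",c["color"][L==i].mean(0).astype(int))
E
python3 st.py; python3 caps.py
```

```text
time: 5.13
position: [0.4761, -0.0038, 0.09]
tool_rot: [0.999, -0.044, -0.003, -0.0]
ft_force: [0.8, -0.6, 0.4]
grip_width: 0.0006
grip_force: 0.0
5.1333 base-frame tcp [-0.1022  0.0906  0.09  ] toolx deg -5.03 q [ 9.99e-01 -4.39e-02 -2.50e-03 -4.00e-04] F [ 0.83 -0.6   0.41]
time: 6.13
position: [0.4584, -0.0931, 0.0924]
tool_rot: [0.999, -0.045, 0.002, 0.001]
ft_force: [0.4, -0.0, -0.7]
grip_width: 0.0004
grip_force: 0.0
6.1333 base-frame tcp [-1.12e-01  1.00e-04  9.24e-02] toolx deg -5.13 q [ 0.999  -0.0448  0.0021  0.0012] F [ 0.42 -0.01 -0.71]
time: 6.47
position: [0.4599, -0.0917, 0.145]
tool_rot: [0.999, -0.044, 0.004, 0.002]
ft_force: [1.2, -0.8, 0.8]
grip_width: 0.0007
grip_force: 0.0
6.4667 base-frame tcp [-0.1106  0.0017  0.145 ] toolx deg -5.01 q [ 0.999  -0.0437  0.0041  0.0017] F [ 1.18 -0.82  0.75]
short ang 121.0 r 0.065 bgr [102 115 119]
short ang -175.0 r 0.057 bgr [18 30 49]
short ang 60.0 r 0.066 bgr [154 164 161]
short ang -120.0 r 0.065 bgr [ 42  43 153]
short ang -5.0 r 0.068 bgr [ 94 104 107]
short ang -61.0 r 0.064 bgr [159 168 165]
tall ang -178.0 r 0.066 bgr [ 48 111 132]
```

Red is at 240° and yellow at 180°, as expected. Two more strokes are needed.

```bash
python3 -m pendant '[{"jaw":0,"linear":[0.4,-3.0,0],"twist":0},{"jaw":0,"linear":[0.4,-3.0,0],"twist":0},{"jaw":0,"linear":[0.4,-2.8,0],"twist":0},{"jaw":0,"linear":[0,0,0],"twist":0},{"jaw":0,"linear":[0,0,2.5],"twist":0},{"jaw":0,"linear":[0,0,2.5],"twist":0},{"jaw":0,"linear":[0,0,0],"twist":0},{"jaw":0,"linear":[0,0,0],"twist":0}]'; python3 st.py
python3 -m pendant '[{"jaw":0,"linear":[-0.2,0.8,0],"twist":0},{"jaw":0,"linear":[-0.2,0.8,0],"twist":0},{"jaw":0,"linear":[-0.2,0.8,0],"twist":0},{"jaw":0,"linear":[-0.2,0.8,0],"twist":0},{"jaw":0,"linear":[-0.2,0.8,0],"twist":0},{"jaw":0,"linear":[-0.2,0.8,0],"twist":0},{"jaw":0,"linear":[-0.1,0.8,0],"twist":0},{"jaw":0,"linear":[0,0.8,0],"twist":0},{"jaw":0,"linear":[0,0.8,0],"twist":0},{"jaw":0,"linear":[0,0.8,0],"twist":0},{"jaw":0,"linear":[0,0.8,0],"twist":0},{"jaw":0,"linear":[0,0,0],"twist":0}]'|head -2
python3 -m pendant '[{"jaw":0,"linear":[0,0,0],"twist":0},{"jaw":0,"linear":[0,0,-2.5],"twist":0},{"jaw":0,"linear":[0,0,-2.5],"twist":0},{"jaw":0,"linear":[0,0,0],"twist":0}]' |head -1
python3 st.py; python3 caps.py
```

```text
time: 7.18
position: [0.4754, -0.0038, 0.0903]
tool_rot: [0.999, -0.044, -0.002, -0.0]
ft_force: [0.0, -0.9, 0.7]
grip_width: 0.0006
grip_force: 0.0
7.1833 base-frame tcp [-0.1029  0.0906  0.0903] toolx deg -5.02 q [ 9.99e-01 -4.38e-02 -2.00e-03 -3.00e-04] F [ 0.04 -0.87  0.71]
time: 8.18
position: [0.4574, -0.093, 0.0923]
time: 8.52
8.5167 base-frame tcp [-0.1116  0.0017  0.145 ] toolx deg -5.01 q [ 0.999  -0.0437  0.0041  0.0017] F [ 1.17 -0.17  0.09]
short ang 121.0 r 0.065 bgr [102 114 118]
short ang -179.0 r 0.066 bgr [103 114 118]
short ang 60.0 r 0.066 bgr [154 164 162]
short ang -112.0 r 0.064 bgr [17 29 49]
short ang -5.0 r 0.067 bgr [ 95 104 107]
short ang -60.0 r 0.064 bgr [ 48  48 158]
tall ang -120.0 r 0.065 bgr [ 77 173 173]
```

```bash
python3 -m pendant '[{"jaw":0,"linear":[0.4,-3.0,0],"twist":0},{"jaw":0,"linear":[0.4,-3.0,0],"twist":0},{"jaw":0,"linear":[0.4,-2.8,0],"twist":0},{"jaw":0,"linear":[0,0,0],"twist":0},{"jaw":0,"linear":[0,0,2.5],"twist":0},{"jaw":0,"linear":[0,0,2.5],"twist":0},{"jaw":0,"linear":[0,0,0],"twist":0},{"jaw":0,"linear":[0,0,0],"twist":0}]'|head -2
python3 -m pendant '[{"jaw":0,"linear":[-0.2,0.8,0],"twist":0},{"jaw":0,"linear":[-0.2,0.8,0],"twist":0},{"jaw":0,"linear":[-0.2,0.8,0],"twist":0},{"jaw":0,"linear":[-0.2,0.8,0],"twist":0},{"jaw":0,"linear":[-0.2,0.8,0],"twist":0},{"jaw":0,"linear":[-0.2,0.8,0],"twist":0},{"jaw":0,"linear":[-0.1,0.8,0],"twist":0},{"jaw":0,"linear":[0,0.8,0],"twist":0},{"jaw":0,"linear":[0,0.8,0],"twist":0},{"jaw":0,"linear":[0,0.8,0],"twist":0},{"jaw":0,"linear":[0,0.8,0],"twist":0},{"jaw":0,"linear":[0,0,0],"twist":0}]'|head -2
python3 -m pendant '[{"jaw":0,"linear":[0,0,0],"twist":0},{"jaw":0,"linear":[0,0,-3],"twist":0},{"jaw":0,"linear":[0,0,-3],"twist":0},{"jaw":0,"linear":[0,0,-3],"twist":0},{"jaw":0,"linear":[0,0,-3],"twist":0},{"jaw":0,"linear":[0,0,-3],"twist":0},{"jaw":0,"linear":[0,0,-2],"twist":0},{"jaw":0,"linear":[0,0,0],"twist":0}]' |head -1
python3 st.py; python3 caps.py
python3 - <<'E'
from rig import cams
import cv2
a=cams.camera("scene")["color"][170:320,170:360];b=cams.camera("top")["color"][130:280,310:470]
cv2.imwrite("pics/p3.png",cv2.hconcat([cv2.resize(a,(418,330)),cv2.resize(b,(352,330))]))
E
```

```text
time: 9.23
position: [0.4744, -0.0037, 0.0903]
time: 10.23
position: [0.4564, -0.0929, 0.0923]
time: 10.9
10.9 base-frame tcp [-0.1125  0.0018  0.2662] toolx deg -4.99 q [ 0.999  -0.0435  0.0054  0.0023] F [ 0.87 -0.73 -0.11]
short ang 121.0 r 0.065 bgr [100 112 116]
short ang -179.0 r 0.065 bgr [101 112 116]
short ang 60.0 r 0.066 bgr [151 161 159]
short ang -120.0 r 0.065 bgr [126 135 136]
short ang -6.0 r 0.068 bgr [22 22 90]
short ang -56.0 r 0.072 bgr [18 30 49]
tall ang -61.0 r 0.064 bgr [ 73 165 165]
```

View pics/p3.png

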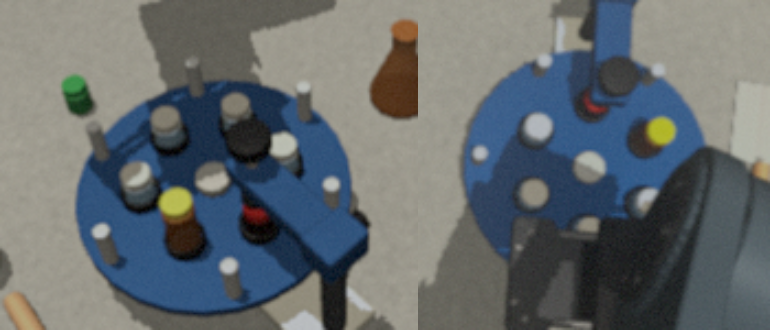

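The red vial stands under the head at (255,215) and yellow is at 300°, with everything upright. Now I'll move over the knob.

```bash
python3 -m pendant '[{"jaw":0,"linear":[2.5,0,0],"twist":0},{"jaw":0,"linear":[3,0,0],"twist":0},{"jaw":0,"linear":[3,0,0],"twist":0},{"jaw":0,"linear":[3,0.2,0],"twist":0},{"jaw":0,"linear":[3,0,0],"twist":0},{"jaw":0,"linear":[3,0,0],"twist":0},{"jaw":0,"linear":[0,0,0],"twist":0},{"jaw":0,"linear":[0,0,0],"twist":0},{"jaw":0,"linear":[0,0,1.5],"twist":0},{"jaw":0,"linear":[0,0,1.5],"twist":0},{"jaw":0,"linear":[0,0,1],"twist":0},{"jaw":0,"linear":[0,0,0],"twist":0}]'; python3 st.py
```

```text
time: 12.05
position: [0.6258, -0.1067, 0.2179]
tool_rot: [0.999, -0.044, -0.004, -0.001]
ft_force: [-0.1, 0.1, -0.3]
grip_width: -0.0001
grip_force: 0.0
12.05 base-frame tcp [0.0559 0.0012 0.2179] toolx deg -5.04 q [ 0.999  -0.044  -0.0041 -0.0012] F [-0.13  0.07 -0.26]
```

```bash
python3 -m pendant '[{"jaw":0,"linear":[0.9,0.1,0],"twist":0},{"jaw":0,"linear":[0,0,0],"twist":0},{"jaw":0,"linear":[0,0,0],"twist":0}]'|sed -n 2p; python3 st.py
python3 -m pendant '[{"jaw":0,"linear":[0,0,0.2],"twist":0},{"jaw":0,"linear":[0,0,0.2],"twist":0},{"jaw":0,"linear":[0,0,0.2],"twist":0},{"jaw":0,"linear":[0,0,0.2],"twist":0},{"jaw":0,"linear":[0,0,0.2],"twist":0},{"jaw":0,"linear":[0,0,0.2],"twist":0},{"jaw":0,"linear":[0,0,0],"twist":0}]'|sed -n 2p; python3 st.py
```

```text
position: [0.6391, -0.1098, 0.2226]
12.3 base-frame tcp [ 0.0694 -0.0008  0.2226] toolx deg -5.03 q [ 9.99e-01 -4.39e-02  1.20e-03  4.00e-04] F [-0.55 -0.38 -0.24]
position: [0.6379, -0.1093, 0.2095]
12.8833 base-frame tcp [ 0.0682 -0.0004  0.2095] toolx deg -5.03 q [ 9.99e-01 -4.39e-02 -1.00e-04 -0.00e+00] F [-1.02 -0.07  2.96]
```

```bash
python3 -m pendant '[{"jaw":0,"linear":[0,0,0.1],"twist":0},{"jaw":0,"linear":[0,0,0.1],"twist":0},{"jaw":0,"linear":[0,0,0.1],"twist":0},{"jaw":0,"linear":[0,0,0.1],"twist":0},{"jaw":0,"linear":[0,0,0.1],"twist":0},{"jaw":0,"linear":[0,0,0],"twist":0}]'>/dev/null; python3 st.py
python3 -m pendant '[{"jaw":0,"linear":[0,0,0.1],"twist":0},{"jaw":0,"linear":[0,0,0],"twist":0},{"jaw":0,"linear":[0,0,0],"twist":0}]'>/dev/null; python3 st.py
```

```text
13.3833 base-frame tcp [ 0.0682 -0.0004  0.2044] toolx deg -5.03 q [ 9.99e-01 -4.39e-02 -1.00e-04 -1.00e-04] F [-1.54  0.29  4.  ]
13.6333 base-frame tcp [ 0.0682 -0.0004  0.2036] toolx deg -5.02 q [ 9.99e-01 -4.38e-02 -1.00e-04 -1.00e-04] F [-1.12  0.56  4.16]
```

```bash
python3 -m pendant '[{"jaw":0,"linear":[0,0,0.05],"twist":0},{"jaw":0,"linear":[0,0,0.05],"twist":0},{"jaw":0,"linear":[0,0,0],"twist":0}]'>/dev/null; python3 st.py
python3 -m pendant '[{"jaw":0,"linear":[0,0,0.05],"twist":0},{"jaw":0,"linear":[0,0,0],"twist":0}]'>/dev/null; python3 st.py
```

```text
13.8833 base-frame tcp [ 0.0683 -0.0004  0.2032] toolx deg -5.03 q [ 9.99e-01 -4.39e-02  1.00e-04  0.00e+00] F [-2.45  0.37  7.18]
14.05 base-frame tcp [ 0.0682 -0.0004  0.203 ] toolx deg -5.02 q [ 9.99e-01 -4.38e-02  1.00e-04  1.00e-04] F [-2.88  0.41  9.23]
```

```bash
python3 -m pendant '[{"jaw":0,"linear":[0,0,0.05],"twist":0},{"jaw":0,"linear":[0,0,0.05],"twist":0},{"jaw":0,"linear":[0,0,0.05],"twist":0},{"jaw":0,"linear":[0,0,0],"twist":0}]'>/dev/null; python3 st.py
```

```text
14.3833 base-frame tcp [ 0.0683 -0.0004  0.2023] toolx deg -5.02 q [ 9.99e-01 -4.38e-02  3.00e-04  2.00e-04] F [-4.44  0.5  12.24]
```

```bash
python3 -m pendant '[{"jaw":0,"linear":[0,0,0.05],"twist":0},{"jaw":0,"linear":[0,0,0.05],"twist":0},{"jaw":0,"linear":[0,0,0.05],"twist":0},{"jaw":0,"linear":[0,0,0],"twist":0}]'>/dev/null; python3 st.py
```

```text
14.7167 base-frame tcp [ 0.0683 -0.0004  0.2016] toolx deg -5.02 q [ 9.99e-01 -4.38e-02  5.00e-04  2.00e-04] F [-4.79  2.09 14.66]
```

```bash
python3 -m pendant '[{"jaw":0,"linear":[0,0,0.05],"twist":0},{"jaw":0,"linear":[0,0,0.04],"twist":0},{"jaw":0,"linear":[0,0,0],"twist":0}]'>/dev/null; python3 st.py
python3 -m pendant '[{"jaw":0,"linear":[0,0,0],"twist":0},{"jaw":0,"linear":[0,0,0],"twist":0},{"jaw":0,"linear":[0,0,0],"twist":0},{"jaw":0,"linear":[0,0,0],"twist":0},{"jaw":0,"linear":[0,0,0],"twist":0},{"jaw":0,"linear":[0,0,0],"twist":0},{"jaw":0,"linear":[0,0,0],"twist":0}]'>/dev/null; python3 st.py
```

```text
14.9667 base-frame tcp [ 0.0683 -0.0004  0.2012] toolx deg -5.02 q [ 9.99e-01 -4.38e-02  6.00e-04  3.00e-04] F [-5.15  1.24 16.32]
15.55 base-frame tcp [ 0.0683 -0.0004  0.2013] toolx deg -5.01 q [ 9.99e-01 -4.37e-02  6.00e-04  3.00e-04] F [-6.59  1.12 16.23]
```

I held about 16.3 N at the knob, which is about 12 N on the cap, for over 0.6 s. Now I'll let it rise and withdraw.

```bash
python3 -m pendant '[{"jaw":0,"linear":[0,0,-0.2],"twist":0},{"jaw":0,"linear":[0,0,-0.2],"twist":0},{"jaw":0,"linear":[0,0,-0.3],"twist":0},{"jaw":0,"linear":[0,0,-0.4],"twist":0},{"jaw":0,"linear":[0,0,-0.5],"twist":0},{"jaw":0,"linear":[0,0,-1],"twist":0},{"jaw":0,"linear":[0,0,-2],"twist":0},{"jaw":0,"linear":[0,0,-2],"twist":0},{"jaw":0,"linear":[-3,0,0],"twist":0},{"jaw":0,"linear":[-3,0,0],"twist":0},{"jaw":0,"linear":[-3,0,0],"twist":0},{"jaw":0,"linear":[-3,0,0],"twist":0}]'|head -2
python3 -m pendant '[{"jaw":0,"linear":[-3,0,0],"twist":0},{"jaw":0,"linear":[-3,0,0],"twist":0},{"jaw":0,"linear":[0,0,0],"twist":0},{"jaw":0,"linear":[0,0,0],"twist":0},{"jaw":0,"linear":[0,0,0],"twist":0},{"jaw":0,"linear":[0,0,0],"twist":0}]'|head -2
python3 st.py; python3 caps.py
python3 - <<'E'
from rig import cams
import cv2
cv2.imwrite("pics/p4.png",cv2.resize(cams.camera("scene")["color"][170:390,130:400],(736,600)))
E
```

```text
time: 16.55
position: [0.5176, -0.0988, 0.2643]
time: 17.05
position: [0.4604, -0.0943, 0.2646]
17.05 base-frame tcp [-0.11   -0.0009  0.2646] toolx deg -5.03 q [ 9.99e-01 -4.39e-02  1.20e-03  4.00e-04] F [ 0.14  0.81 -0.86]
short ang 121.0 r 0.065 bgr [ 99 111 116]
short ang -179.0 r 0.066 bgr [101 112 115]
short ang 60.0 r 0.066 bgr [142 152 151]
short ang -121.0 r 0.065 bgr [121 131 132]
short ang -5.0 r 0.067 bgr [24 24 95]
short ang -57.0 r 0.073 bgr [20 31 49]
tall ang -61.0 r 0.064 bgr [ 72 165 164]
```

View pics/p4.png

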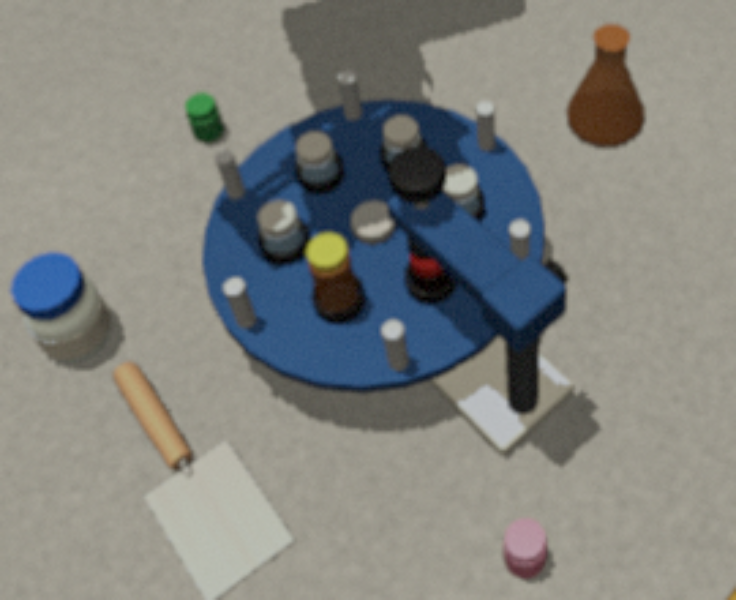

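The red vial stands under the raised head at (430,270). All vials are upright, and the flask, jar and spatula are where they were.

```bash
python3 -c "
from rig import robot
print(robot.hand_in())"
```

```text
the job is handed in; nothing more can be done
None
```

I handed the job in: the carousel went four clicks counter-clockwise, the red-capped vial was pressed with about 12 N (estimated from the wrist force) for over half a second, and in the last picture all vials stood upright with the flask, jar and spatula undisturbed.

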